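Open the pressure vessel and take out its liner

ROBOT

A 6-joint arm with a two-finger parallel gripper is mounted at the origin on a cart in front of the work surface, level with it; the furniture and walls round the work are solid. World frame = base frame: x ahead of the robot, y to its left, z up, the work surface at z = 0. Lengths are in mm, angles in rad, forces in N, time in s.
With the tool pointing down it reaches from about 275 to 725 mm from the base axis. Payload 5.6 kg.
Tool frame: the origin (TCP) lies midway between the tips of the shut fingers; the grasp point (between the pads) lies 19 mm behind it; x points along the fingers, z is the direction in which the jaws open and shut, and the axes are right-handed (so a half turn about x gives the same grasp; the last joint's range is limited). The gripper opens to 85 mm and grips with 20 to 120 N. Pads are 22 mm wide; open, the fingers measure 114 mm over their backs; the gripper's body (76 mm by 85 mm) begins 54 mm behind the grasp point. The pads swing forward as they close: fully open they stand 13 mm farther back than shut.
Start: joints at [1.393, 0.255, 0.108, 0, -1.424, -0.285], TCP at [245.524, 492.149, 231.283] pointing down, gripper open.
Joint ranges: [-2.95, 2.95], [-1.21, 1.97], [-1.09, 1.5], [-2.87, 1.71], [-2.94, -0.07], [-3.05, 3.05]. Speed limits (rad/s): [2.57, 2.57, 3.14, 3.14, 3.14, 3.14].

INTERFACE

Orientations are given as a rotation vector (axis times angle).
In Python, from bench import robot gives the robot as it stands.
- The arm moves only by the shell command python3 -m inch 'ROWS'. ROWS is JSON, a list of rows, each a list of 7 numbers: the closure, from 0 (fully open) to 1 (shut), then the shift along the tool's x, y, z in cm, then the turn, a rotation vector about the tool's x, y, z in degrees. In form: [[grip, x, y, z, rx, ry, rz], ...]. A call has 1 to 10 rows; each row is the pose to reach, as a shift and turn from the pose commanded when the call began, along the tool's axes at that moment; what a row does not reach only later rows make up. A row lasts 1/10 s, in which the tool goes at most 50 mm and 8.59 degrees, less where a joint would pass 70% of its speed; a pose out of reach is approached as far as the arm can. A call with a gripper value outside its range is refused whole. The fingers move at their own pace and stop on an object; the grip force is fixed at half the most. Time passes only in rows, so rows that repeat a pose let the fingers close. It gives the time, the measured TCP pose, the force and the opening at its end, in the units of the state.
- robot.get_obs(): the state, without advancing time (a new reading comes with each control period).
- robot.get_image(name): name is "scene" or "side" or "wrist"; returns the picture (400x640x3 uint8, red, green, blue); there is no depth.
- robot.camera_info(name): a dict with "fx", "fy", "cx", "cy" (pixels), "rvec" (rotation vector, rad) and "tvec" (3), from world to camera coordinates, as OpenCV has them; the wrist camera has in their place "T_tool_cam" (4x4, takes a point from camera to tool coordinates, whose origin is the TCP and whose axes are the tool frame's). Camera axes: x right, y down, z forward; pixel columns grow to the right and rows downward; lengths in mm; the calibration is good to about 2 mm. A picture is of the moment at which its call begins: read the wrist's pose just before it. camera_info takes no time and is no camera call.
- robot.close_job(): hands the job in, once; it reports no verdict.
Trained networks look in the newest picture that a camera, given by its name, has taken for a name from the list of things; names that differ only in an ending like _2 or _b are one class to them, and where a whole thing is asked for, a point or a joint stands for the part that bears it (a point fixed in the world has none). Each returns a list of dicts, best first, with "conf" (0 to 1); they miss things now and then, are a little off and sometimes report something else, mostly with a low value. They report only what shows in the picture. A call takes as long as a camera call.
- robot.silhouettes(target, camera): "region" (400x640 bool, what is visible of it) and "bbox" ([left, top, right, bottom] in pixels, round what is visible of it).
The state is a dict: "clock": time; "joints": joint angles; "qvel": joint speeds; "joint_torque": joint torques, N m; "tcp_pos": TCP position; "ee_rot": TCP orientation; "force": force on the tool from outside, world axes, zero at the start; "torque": the same for the moment, N m; "finger_gap": finger opening in mm.
Only numpy, scipy, OpenCV 4.12 (cv2) and the standard library are available. Lean on these libraries where they do the work, as an engineer would, in place of code of your own. Each camera call takes 0.05 s, during which the arm holds its last target.

TASK

The screw cap of the pressure vessel in the bench clamp has been cracked loose: unscrew it the rest of the way (counter-clockwise seen from above, a turn and a regrasp at a time), lift it off and set it gently, open end down, in the steel tray. Then draw the white liner cup straight up out of the vessel by its lid and set it gently in the tray too, keeping it upright. Leave the tube rack where it stands.

Things in the scene. Friction and masses are not known exactly. Their poses are not given: they have to be found in the camera images.
- vessel: Steel pressure vessel held fast, upright, in an aluminium clamp block (78 x 98 mm, 44 mm high) on a grey base plate (124 x 112 x 12 mm) fixed to the bench. Origin: on the vessel's axis at bench height, z up. Body 58 mm in diameter up to a flat shoulder 62 mm above the bench; on it a threaded neck 22 mm high. Vessel and tray may trade places from start to start.
- vessel_rim (a point): Centre of the vessel's mouth, in the plane of its rim, 84 mm above the bench. Neck 48 mm in diameter over the threads, bore 33 mm. Right-hand two-start thread: the cap rises 16 mm a full turn and comes free after 240 to 310 degrees of turning counter-clockwise seen from above; until then the thread holds it and pulling is no use. It turns easily and stays where it is left.
- cap_center (a point): Centre of the loose steel screw cap, on its axis half-way up (33.5 mm above its open end). Cap 67 mm high, 0.2 to 0.4 kg, round: skirt 58 mm in diameter from the open end to 23 mm, then a cone to 28 mm, then the knob. The open end is at the bottom; z points up out of the knob. At the start it is screwed down on the shoulder, this point 95.5 mm above the bench.
- cap_knob (a point): The place to grip the cap: on its axis, half-way up its knurled round steel knob, 46 mm in diameter, which runs from 28 mm above the open end to the flat top at 67 mm (this point is 47.5 mm above the open end). Grip it on opposite sides; any yaw will do.
- liner_center (a point): Centre of the white liner cup with its tight lid, on its axis half-way up (40.5 mm above its foot), z up. 81 mm high, about 0.09 kg: cup 28.4 mm in diameter up to 60 mm, flange 37 mm in diameter to 63 mm, lid above. It hangs by the flange on the vessel's rim, under the cap, foot 24 mm above the bench, with 2 mm to spare all round in the bore; it must rise 60 mm to come clear.
- liner_lid (a point): The place to grip the liner: on its axis, half-way up its round white lid, 28 mm in diameter, which runs from the flange (63 mm above the foot) to the top (81 mm above the foot; this point is at 72 mm). The lid is fast on the cup. It is covered by the cap at the start.
- tray: Fixed stainless steel tray, 150 x 220 mm (x by y of its own frame), walls 2.5 mm thick, 18.5 mm high over the rolled rim, empty. Origin: centre of its underside on the bench; the floor inside is 2.5 mm above the bench. There is room for the cap at one half along its y (y = +50 mm) and the liner at the other (y = -50 mm), either way round.
- tube_rack: Clear rack with six capped tubes, 46 x 110 x 82 mm, standing at the back; origin at the centre of its foot. Leave it alone.

How it is judged (in metres and radians):
On the way, in this order (a step that is already met when the one before it is completed fails the run):
1. the cap is off the thread and lifted clear above the neck (z of cap_center in the frame of vessel_rim above 0.036 m), for 0.1 s.
2. the liner is drawn out of the vessel, clear above the rim (z of liner_center in the frame of vessel_rim above 0.042 m), for 0.1 s.
At the end, for the whole second after the job is handed in: Both the cap (open end down) and the liner (lid up) stand flat on the floor of the tray, inside its walls, each within 0.1 rad of upright and with its foot within 4 mm of the tray's floor (x of cap_center in the frame of tray between -0.075 and 0.075 m and y of cap_center in the frame of tray between -0.11 and 0.11 m and z of cap_center in the frame of tray between 0.032 and 0.04 m and angle between each of cap_center, liner_center's own z axis and vertical below 0.1 rad and x of liner_center in the frame of tray between -0.075 and 0.075 m and y of liner_center in the frame of tray between -0.11 and 0.11 m and z of liner_center in the frame of tray between 0.039 and 0.047 m); the robot touches nothing.
It fails at once if the liner is tipped more than 45 degrees (angle between liner_center's own z axis and vertical above 0.785 rad).
It fails at once if the tube rack is pushed more than 3 cm or knocked over (distance of tube_rack from where it was at the start of the episode above 0.03 m or angle between tube_rack's own z axis and vertical above 0.5 rad).
It fails at once if the cap is dropped or slammed into the tray (faster than 0.5 m/s within 15 mm of its floor) (linear speed of cap above 0.5 m/s and z of cap_center in the frame of tray below 0.051 m).
It fails at once if the liner is dropped or slammed into the tray (faster than 0.5 m/s within 15 mm of its floor) (linear speed of liner above 0.5 m/s and z of liner_center in the frame of tray below 0.058 m).
It also fails if it takes over 72 s, if anything falls off the work surface, if the arm or the gripper's body presses on something with over 40 N, if the wrist force passes 120 N, or if a joint passes its speed limit or range.

## Working session

There is one attempt and no reset: what is moved stays moved. The work goes in short steps, Python scripts to look and compute and a shell command to move; the robot and the scene stay as the last step left them, time stands still between calls to the robot, and variables do not carry over. Pictures are saved under pics/ and viewed, and the job is handed in when it is done.

```bash
ls; mkdir -p pics
cat > h.py <<'E'
import numpy as np, cv2
from bench import robot
from scipy.spatial.transform import Rotation as R
def save(n,f): cv2.imwrite('pics/'+f,robot.get_image(n)[:,:,::-1])
def ray(cam,uv,obs=None):
    c=robot.camera_info(cam)
    d=np.array([(uv[0]-c['cx'])/c['fx'],(uv[1]-c['cy'])/c['fy'],1.])
    if 'T_tool_cam' in c:
        T=np.array(c['T_tool_cam']); o=obs or robot.get_obs()
        Rt=R.from_rotvec(o['ee_rot']).as_matrix(); p=np.array(o['tcp_pos'])
        return Rt@T[:3,3]+p, Rt@(T[:3,:3]@d)
    Rm=R.from_rotvec(np.ravel(c['rvec'])).as_matrix(); t=np.ravel(c['tvec'])
    return -Rm.T@t, Rm.T@d
def atz(cam,uv,z,obs=None):
    o,d=ray(cam,uv,obs); return o+d*(z-o[2])/d[2]
def proj(cam,P):
    c=robot.camera_info(cam); P=np.atleast_2d(np.array(P,float))
    K=np.array([[c['fx'],0,c['cx']],[0,c['fy'],c['cy']],[0,0,1]])
    if 'T_tool_cam' in c:
        T=np.array(c['T_tool_cam']);o=robot.get_obs();W=np.eye(4);W[:3,:3]=R.from_rotvec(o['ee_rot']).as_matrix();W[:3,3]=o['tcp_pos']
        M=np.linalg.inv(W@T); q=(M[:3,:3]@P.T).T+M[:3,3]
    else: q=(R.from_rotvec(np.ravel(c['rvec'])).as_matrix()@P.T).T+np.ravel(c['tvec'])
    q=(K@q.T).T; return q[:,:2]/q[:,2:]
E
python3 - <<'E'
from h import *
o=robot.get_obs();print(o)
print(R.from_rotvec(o['ee_rot']).as_matrix().round(3))
for n in('scene','side','wrist'):
    print(n,robot.camera_info(n)); save(n,n+'0.png')
for t in('cap_center','tray','vessel'):
  for n in('scene','side','wrist'):
    for s in robot.silhouettes(t,n)[:2]: print(t,n,s['conf'],s['bbox'],s['region'].sum())
print(robot.get_obs()['clock'])
E
```

```text
pics
{'clock': 0.0, 'joints': array([ 1.39260300e+00,  2.55740042e-01,  1.06959318e-01, -5.16379874e-04,
       -1.42389896e+00, -2.84599096e-01]), 'qvel': array([ 2.05256876e-03,  6.38357785e-05, -4.05671905e-05, -5.04076972e-04,
       -1.16434084e-03,  1.18785586e-06]), 'joint_torque': array([ 5.70052580e-04, -3.86629307e+01,  2.37931520e+01,  5.36495492e+00,
       -6.20724633e-03,  9.43634376e-06]), 'tcp_pos': array([245.2548888 , 491.70952327, 230.37522025]), 'ee_rot': array([ 1.53966346,  0.95235225, -1.54263337]), 'force': array([-0.28396748,  0.15644929,  0.05758768]), 'torque': array([0.00512342, 0.03450572, 0.04293864]), 'finger_gap': 85.42499180412142}
[[-0.001  0.895 -0.447]
 [-0.002 -0.447 -0.895]
 [-1.     0.     0.002]]
scene {'fx': 462.32554330778083, 'fy': 462.32554330778083, 'cx': 320.207763604496, 'cy': 198.88954751010735, 'rvec': array([ 2.1428722 , -0.97308217,  0.41121799]), 'tvec': array([-224.96940968,  475.13498594,  486.97140119])}
side {'fx': 442.8452565150503, 'fy': 442.8452565150503, 'cx': 313.5963513519575, 'cy': 209.96188512330806, 'rvec': array([ 1.99860497e+00, -1.72458394e-03,  1.98068715e-02]), 'tvec': array([-570.57774679,  160.67530458,  675.72836724])}
wrist {'fx': 319.1886770852052, 'fy': 319.1886770852052, 'cx': 320.3386099610725, 'cy': 204.37518539536268, 'T_tool_cam': array([[-1.22197386e-03, -2.80106242e-01,  9.59968229e-01,
        -1.43407679e+02],
       [-2.51460972e-04, -9.59968829e-01, -2.80106738e-01,
         7.08351174e+01],
       [ 9.99999222e-01, -5.83677657e-04,  1.10262103e-03,
        -6.87186288e-01],
       [ 0.00000000e+00,  0.00000000e+00,  0.00000000e+00,
         1.00000000e+00]])}
cap_center scene 0.71 [357.2, 227.6, 392.0, 273.5] 1401
cap_center side 0.6 [291.6, 217.6, 328.2, 266.8] 1525
tray scene 0.63 [183.3, 190.8, 316.6, 293.8] 7425
vessel scene 0.97 [325.4, 247.7, 418.1, 322.4] 3162
vessel side 0.84 [267.6, 254.2, 351.5, 308.4] 3392
0.6
```

View pics/scene0.png

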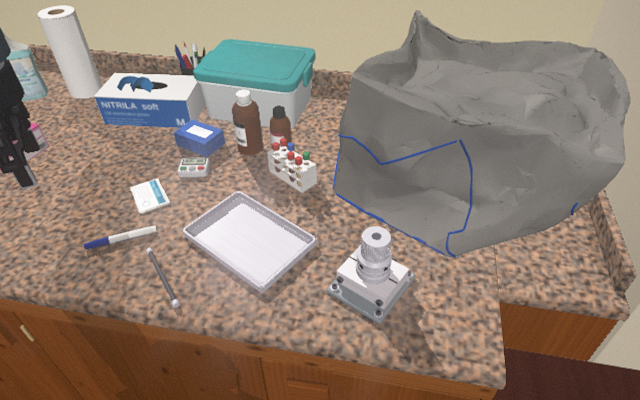

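View pics/side0.png

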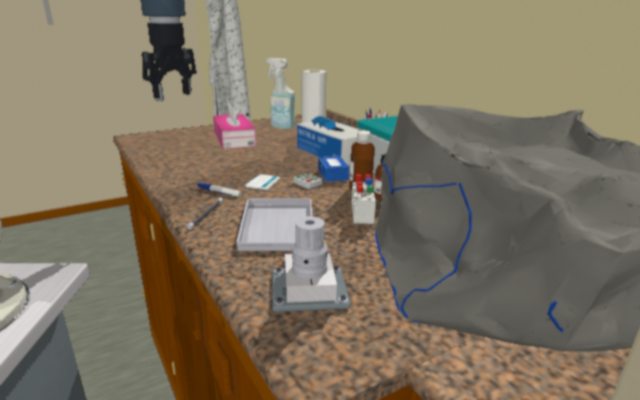

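View pics/wrist0.png

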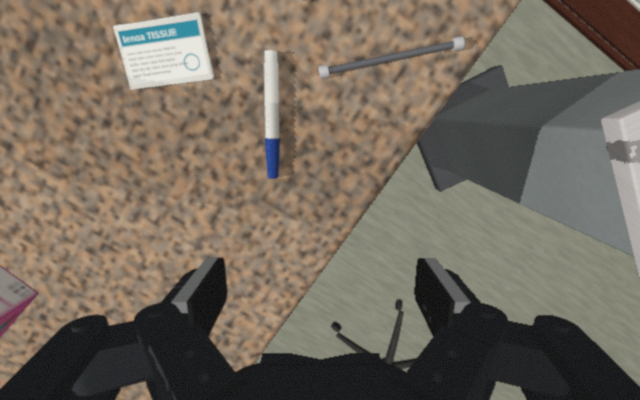

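The scene picture shows the vessel with the cap, its knob top at about (376,237). The tray's rim corners are at about (184,234), (240,193), (315,240) and (263,289). In the side picture the knob top is at about (310,223).

Run:
```python
from h import *
print(atz('scene',(376,236.5),129), atz('side',(310,223.5),129))
print(atz('scene',(376,253),95.5), )
for uv in [(184,234),(240,193),(315,240),(263,289)]: print(uv,atz('scene',uv,18.5).round(1))
for uv in [(242,200),(313,200),(310,250),(238,248)]: print(uv,atz('side',uv,18.5).round(1))
for n,t in (('scene','tube_rack'),('side','tube_rack')):
    robot.get_image(n)
    for s in robot.silhouettes(t,n)[:1]: print(t,n,s['conf'],s['bbox'])
im=robot.get_image('scene'); cv2.imwrite('pics/z1.png',cv2.resize(im[180:330,170:430,::-1],None,fx=3,fy=3,interpolation=3))
```

```text
[559.71923518  72.84463716 129.        ] [564.01130726  64.2092897  129.        ]
[556.52193366  67.56484563  95.5       ]
(184, 234) [408.1 413.7  18.5]
(240, 193) [558.9 421.3  18.5]
(315, 240) [563.3 210.2  18.5]
(263, 289) [419.2 202.1  18.5]
(242, 200) [405.2 411.1  18.5]
(313, 200) [573.2 414.5  18.5]
(310, 250) [565.4 175.2  18.5]
(238, 248) [429.  181.   18.5]
tube_rack scene 0.75 [267.4, 135.2, 317.6, 193.8]
tube_rack side 0.94 [348.9, 173.2, 373.3, 223.1]
```

View pics/z1.png

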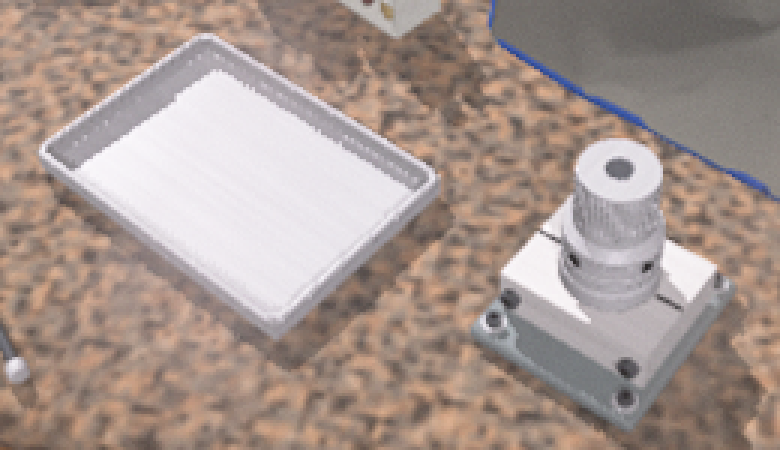

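Knob centre is about (560,70) and tray centre about (488,312), with yaw near 0. I'll move over the vessel at the current height.

```bash
python3 -m inch '[[0,0,4,2,0,0,0],[0,0,8,4,0,0,0],[0,0,12,6,0,0,0],[0,0,16,8,0,0,0],[0,0,20,10,0,0,0],[0,0,24,12,0,0,0],[0,0,28,14,0,0,0],[0,0,32,16,0,0,0],[0,0,36,18,0,0,0],[0,0,40,20,0,0,0]]'
python3 - <<'E'
from h import *
o=robot.get_obs();print(o['joints'].round(3),o['tcp_pos'])
M=R.from_rotvec(o['ee_rot']).as_matrix();print(M.round(3))
print('delta cm',M.T@(np.array([560,70,230])-o['tcp_pos'])/10)
E
```

```text
clock: 1.85
tcp_pos: [515.0, 133.0, 231.5]
ee_rot: [1.542, 0.954, -1.541]
force: [0.3, 1.2, 0.2]
finger_gap: 85.8
[ 0.547  0.219  0.061  0.    -1.413  0.561] [515.03524184 132.97995511 231.51053498]
[[ 0.     0.895 -0.446]
 [ 0.    -0.446 -0.895]
 [-1.     0.    -0.   ]]
delta cm [0.15137296 6.83475206 3.62892682]
```

```bash
python3 -m inch '[[0,0,2,1.2,8,0,0],[0,0,4,2.4,16,0,0],[0,0,6,3.2,24,0,0],[0,0,6.8,3.6,32,0,0],[0,0,6.8,3.6,40,0,0],[0,0,6.8,3.6,48,0,0],[0,0,6.8,3.6,56,0,0],[0,0,6.8,3.6,64,0,0],[0,0,6.8,3.6,72,0,0],[0,0,6.8,3.6,80,0,0]]'
python3 -m inch '[[0,0,0,0,8,0,0],[0,0,0,0,16,0,0],[0,0,0,0,24,0,0],[0,0,0,0,32,0,0],[0,0,0,0,40,0,0],[0,0,0,0,48,0,0],[0,0,0,0,56,0,0],[0,0,0,0,64,0,0],[0,0,0,0,72,0,0],[0,0,0,0,80,0,0]]'
python3 - <<'E'
from h import *
o=robot.get_obs();print(o['joints'].round(3),o['tcp_pos'])
M=R.from_rotvec(o['ee_rot']).as_matrix();print(M.round(3))
save('wrist','w1.png');robot.get_image('scene');save('scene','s1.png')
print(proj('wrist',[[560,70,129]]))
for s in robot.silhouettes('cap_center','wrist')[:2]: print(s['conf'],s['bbox'])
E
```

```text
clock: 2.85
tcp_pos: [558.9, 72.0, 231.3]
ee_rot: [-2.063, 0.306, 2.063]
force: [-0.1, 0.3, 0.5]
finger_gap: 85.5
clock: 3.85
tcp_pos: [558.9, 72.1, 231.3]
ee_rot: [-1.121, 1.263, 1.121]
force: [0.4, 0.0, -0.1]
finger_gap: 85.3
[ 0.406  0.282  0.145 -0.    -1.433 -2.096] [558.92646572  72.05845541 231.28781625]
[[-0.    -0.993  0.119]
 [ 0.     0.119  0.993]
 [-1.     0.     0.   ]]
[[317.38061456 205.51066182]]
0.66 [292.8, 158.5, 354.3, 232.5]
```

View pics/w1.png

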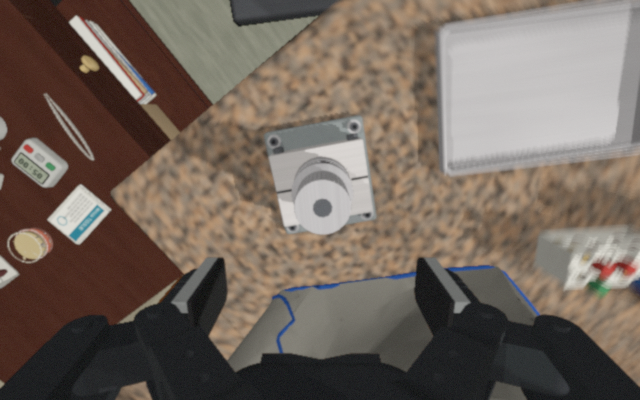

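The wrist picture shows the knob top at (322,208), the clamp below it, the tray to the right and the bag's edge at the bottom.

Run:
```python
from h import *
o=robot.get_obs()
im=cv2.imread('pics/w1.png'); cv2.imwrite('pics/z2.png',cv2.resize(im[140:250,250:400],None,fx=5,fy=5,interpolation=3))
print(atz('wrist',(322,208),129,o))
print('tcp',proj('wrist',[o['tcp_pos']]))
for uv in [(282,290),(380,280),(490,267)]: print(atz('wrist',uv,0,o),atz('wrist',uv,100,o))
for uv in [(336,190),(400,228),(452,255)]: print(atz('scene',uv,0))
```

```text
[562.4684551   73.45886115 129.        ]
tcp [[319.1353556  261.77610798]]
[708.82289378   4.55952582   0.        ] [649.88937064  24.87417801 100.        ]
[708.17977408 134.66338028   0.        ] [649.41789522 120.25419707 100.        ]
[704.89958815 277.45284842   0.        ] [647.01316864 224.93412565 100.        ]
[715.89784414 285.48909803   0.        ]
[711.72772615 113.80963042   0.        ]
[717.25185828  -0.74711776   0.        ]
```

View pics/z2.png

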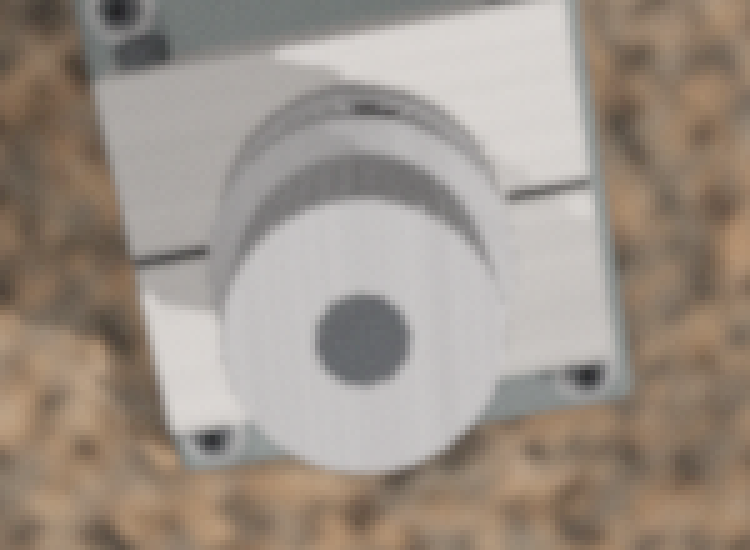

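View pics/s1.png

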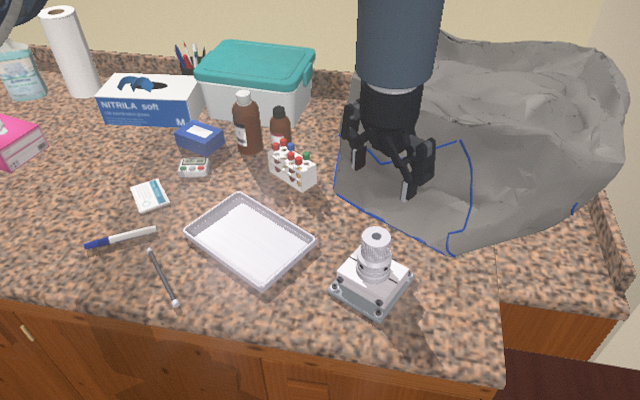

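```bash
python3 -m inch '[[0,1,-0.1,0,8,0,0],[0,2,-0.2,0,16,0,0],[0,3,-0.3,0.1,24,0,0],[0,4,-0.3,0.1,32,0,0],[0,5,-0.3,0.1,40,0,0],[0,6,-0.3,0.1,46,0,0],[0,6,-0.3,0.1,46,0,0]]'
python3 - <<'E'
from h import *
o=robot.get_obs();print(o['joints'].round(3),o['tcp_pos'])
M=R.from_rotvec(o['ee_rot']).as_matrix();print(M.round(3))
save('wrist','w2.png')
print(proj('wrist',[[562,72.5,129]]))
im=cv2.imread('pics/w2.png'); cv2.imwrite('pics/z3.png',cv2.resize(im[120:360,200:440],None,fx=2.5,fy=2.5,interpolation=3))
E
```

```text
clock: 4.75
tcp_pos: [561.1, 72.5, 169.8]
ee_rot: [-0.513, 1.512, 0.514]
force: [-0.6, -0.4, -0.0]
finger_gap: 85.7
[ 4.050e-01  3.130e-01  3.100e-02 -1.000e-03 -1.292e+00 -2.890e+00] [561.14385109  72.52682066 169.81390042]
[[-0.003 -0.61   0.792]
 [-0.001  0.792  0.61 ]
 [-1.     0.001 -0.003]]
[[320.40256622 232.04316569]]
```

View pics/z3.png

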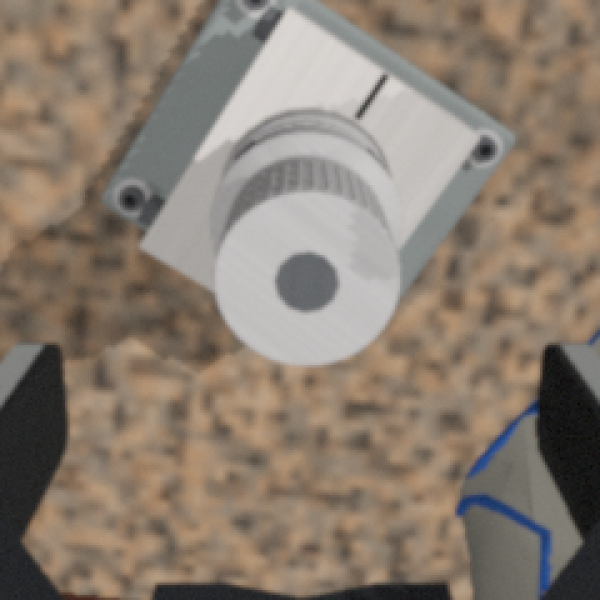

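Run:
```python
from h import *
o=robot.get_obs();M=R.from_rotvec(o['ee_rot']).as_matrix()
P=atz('wrist',(323,232),129,o);print(P,M.T@(P-o['tcp_pos']))
```

```text
[563.25643416  73.51023902 129.        ] [41.85576787 -0.21770067  1.89141662]
```

```bash
python3 -m inch '[[0,2,0,0.1,0,0,0],[0,4,-0.03,0.15,0,0,0],[0,5.5,-0.03,0.15,0,0,0],[0,6.8,-0.03,0.15,0,0,0],[0,7.8,-0.03,0.15,0,0,0],[0,7.8,-0.03,0.15,0,0,0]]'
python3 -m inch '[[0.3,0,0,0,0,0,0],[0.4,0,0,0,0,0,0],[0.45,0,0,0,0,0,0],[0.5,0,0,0,0,0,0],[0.6,0,0,0,0,0,0],[0.6,0,0,0,0,0,0]]'
python3 - <<'E'
from h import *
o=robot.get_obs();print(o['joints'].round(3),o['tcp_pos'],o['force'],o['torque'],o['finger_gap'])
save('wrist','w3.png')
E
```

```text
clock: 5.4
tcp_pos: [562.8, 73.2, 92.4]
ee_rot: [-0.514, 1.511, 0.514]
force: [-0.4, -0.1, 0.3]
finger_gap: 85.7
clock: 6.0
tcp_pos: [563.6, 73.2, 94.3]
ee_rot: [-0.513, 1.508, 0.512]
force: [-2.0, -0.9, 5.7]
finger_gap: 44.7
[ 4.050e-01  3.680e-01 -9.100e-02  1.000e-03 -1.111e+00 -2.892e+00] [563.57774224  73.19773281  94.32383084] [-1.9890258  -0.94355068  5.71863488] [-0.23316614  0.94990564 -0.00854828] 44.7058747601387
```

View pics/w3.png

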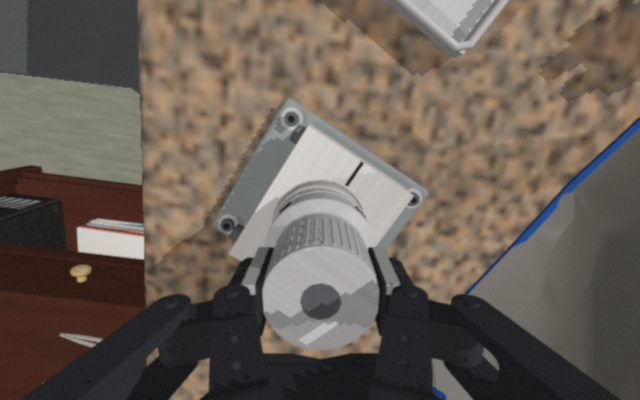

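```bash
python3 -m inch '[[0.8,-0.1,0,0,-8,0,0],[0.8,-0.17,0,0,-16,0,0],[0.8,-0.21,0,0,-24,0,0],[0.8,-0.24,0,0,-32,0,0],[0.8,-0.28,0,0,-40,0,0],[0.8,-0.31,0,0,-48,0,0],[0.8,-0.35,0,0,-56,0,0],[0.8,-0.38,0,0,-64,0,0],[0.8,-0.42,0,0,-72,0,0],[0.8,-0.46,0,0,-80,0,0]]'
python3 - <<'E'
from h import *
o=robot.get_obs();print(o['joints'].round(3),o['tcp_pos'],o['force'],o['torque'],o['finger_gap'])
save('scene','s3.png')
im=cv2.imread('pics/s3.png'); cv2.imwrite('pics/z4.png',cv2.resize(im[180:330,300:440],None,fx=4,fy=4,interpolation=3))
E
```

```text
clock: 7.05
tcp_pos: [563.8, 73.7, 98.0]
ee_rot: [-1.557, 0.938, 1.556]
force: [0.3, 0.0, 0.2]
finger_gap: 44.8
[ 0.405  0.365 -0.085 -0.    -1.119 -1.49 ] [563.78377738  73.68241314  98.00923906] [0.25438274 0.01600264 0.20532921] [ 0.23186991 -0.1756899   0.01954263] 44.77535990382274
```

View pics/z4.png

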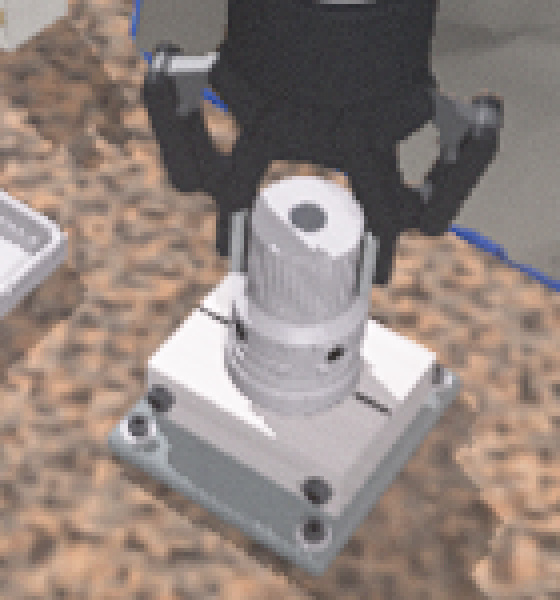

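```bash
python3 -m inch '[[0.8,-0.04,0,0,-8,0,0],[0.8,-0.07,0,0,-16,0,0],[0.8,-0.11,0,0,-24,0,0],[0.8,-0.14,0,0,-32,0,0],[0.8,-0.18,0,0,-40,0,0],[0.8,-0.21,0,0,-48,0,0],[0.8,-0.25,0,0,-56,0,0],[0.8,-0.28,0,0,-64,0,0],[0.8,-0.32,0,0,-72,0,0],[0.8,-0.36,0,0,-80,0,0]]'
python3 -m inch '[[0.8,-0.04,0,0,-8,0,0],[0.8,-0.07,0,0,-16,0,0],[0.8,-0.11,0,0,-24,0,0],[0.8,-0.14,0,0,-32,0,0],[0.8,-0.18,0,0,-40,0,0],[0.8,-0.21,0,0,-48,0,0],[0.8,-0.25,0,0,-56,0,0],[0.8,-0.28,0,0,-64,0,0],[0.8,-0.32,0,0,-72,0,0],[0.8,-0.36,0,0,-80,0,0]]'
python3 - <<'E'
from h import *
o=robot.get_obs();print(o['joints'].round(3),o['tcp_pos'],o['force'],o['torque'],o['finger_gap'])
save('scene','s4.png')
im=cv2.imread('pics/s4.png'); cv2.imwrite('pics/z5.png',cv2.resize(im[180:330,300:440],None,fx=4,fy=4,interpolation=3))
E
```

```text
clock: 8.1
tcp_pos: [562.7, 74.3, 101.4]
ee_rot: [2.055, 0.321, -2.057]
force: [-1.8, 3.1, 1.8]
finger_gap: 44.5
clock: 9.1
tcp_pos: [562.5, 72.9, 105.1]
ee_rot: [1.109, 1.27, -1.112]
force: [-1.8, -1.1, 2.3]
finger_gap: 44.4
[ 0.405  0.359 -0.075  0.    -1.139  1.3  ] [562.54209168  72.90503392 105.05514539] [-1.81536586 -1.13038461  2.28896421] [-0.58822072  0.81407094 -0.03169957] 44.43123272971549
```

View pics/z5.png

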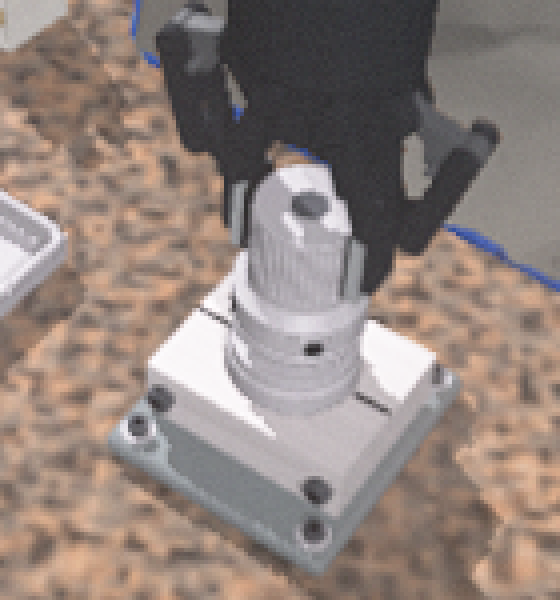

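```bash
python3 -m inch '[[0.8,-0.04,0,0,-8,0,0],[0.8,-0.07,0,0,-16,0,0],[0.8,-0.11,0,0,-24,0,0],[0.8,-0.14,0,0,-32,0,0],[0.8,-0.18,0,0,-40,0,0],[0.8,-0.21,0,0,-48,0,0],[0.8,-0.25,0,0,-56,0,0],[0.8,-0.28,0,0,-64,0,0],[0.8,-0.32,0,0,-72,0,0],[0.8,-0.36,0,0,-80,0,0]]'
python3 -m inch '[[0.8,-0.2,0,0,-4,0,0],[0.8,-0.5,0,0,-4,0,0],[0.8,-0.8,0,0,-4,0,0],[0.8,-1.0,0,0,-4,0,0]]'
python3 - <<'E'
from h import *
o=robot.get_obs();print(o['joints'].round(3),o['tcp_pos'],o['force'],o['torque'],o['finger_gap'])
save('scene','s5.png')
im=cv2.imread('pics/s5.png'); cv2.imwrite('pics/z6.png',cv2.resize(im[180:330,300:440],None,fx=4,fy=4,interpolation=3))
E
```

```text
clock: 10.15
tcp_pos: [563.3, 73.4, 108.5]
ee_rot: [0.034, 1.571, -0.034]
force: [0.5, 0.0, -0.4]
finger_gap: 44.7
clock: 10.55
tcp_pos: [563.4, 73.4, 118.8]
ee_rot: [-0.018, 1.571, 0.018]
force: [0.2, -1.0, -1.7]
finger_gap: 44.3
[ 0.405  0.349 -0.053 -0.    -1.169  2.76 ] [563.44413398  73.43677918 118.81422303] [ 0.22464566 -1.04222742 -1.72869216] [-0.01358019 -0.04916572  0.00117517] 44.32336962411283
```

View pics/z6.png

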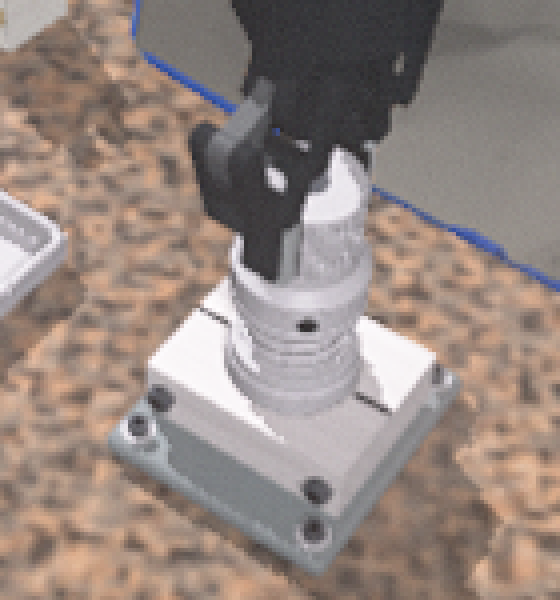

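```bash
python3 -m inch '[[0.8,-1,0,0,0,0,0],[0.8,-2,0,0,0,0,0],[0.8,-3,0,0,0,0,0],[0.8,-4,0,0,0,0,0],[0.8,-5,0,0,0,0,0],[0.8,-6,0,0,0,0,0],[0.8,-6,0,0,0,0,0]]'
python3 -m inch '[[0.8,0,2,-0.5,0,0,0],[0.8,0,5,-1.3,0,0,0],[0.8,0,8.3,-2.2,0,0,0],[0.8,0,11.6,-3.1,0,0,0],[0.8,0,15,-4,0,0,0],[0.8,0,18.4,-4.9,0,0,0],[0.8,0,21.8,-5.8,0,0,0],[0.8,0,25,-6.7,0,0,0],[0.8,0,27.5,-7.4,0,0,0],[0.8,0,28.9,-7.7,0,0,0]]'
python3 - <<'E'
from h import *
o=robot.get_obs();print(o['joints'].round(3),o['tcp_pos'],o['force'],o['torque'],o['finger_gap'])
print(R.from_rotvec(o['ee_rot']).as_matrix().round(3))
save('wrist','w6.png');save('scene','s6.png')
o=robot.get_obs();print(o['tcp_pos'])
E
```

```text
clock: 11.3
tcp_pos: [564.4, 73.5, 180.7]
ee_rot: [-0.02, 1.567, 0.021]
force: [-0.6, -0.3, -2.4]
finger_gap: 44.4
clock: 12.3
tcp_pos: [477.9, 362.1, 178.0]
ee_rot: [-0.022, 1.572, 0.021]
force: [1.0, -1.0, -2.3]
finger_gap: 44.8
[ 9.090e-01  3.730e-01  1.390e-01 -1.000e-03 -1.338e+00  2.261e+00] [477.88731587 362.05813604 177.97528171] [ 1.03080309 -1.01941153 -2.26650496] [-0.08653654 -0.05092381  0.07074718] 44.77301990186153
[[-0.001 -0.028  1.   ]
 [-0.     1.     0.028]
 [-1.    -0.    -0.001]]
[478.29041455 361.6429067  177.92681696]
```

View pics/s6.png

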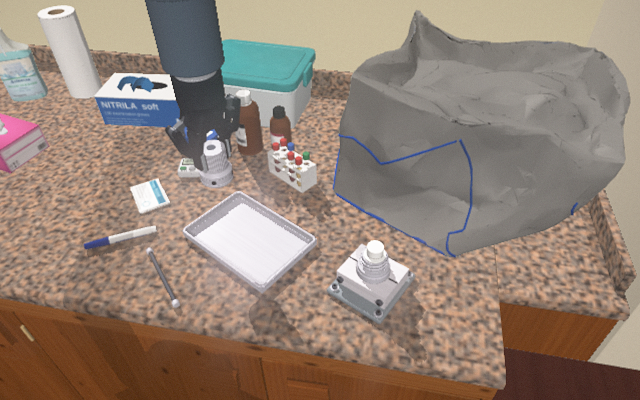

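View pics/w6.png

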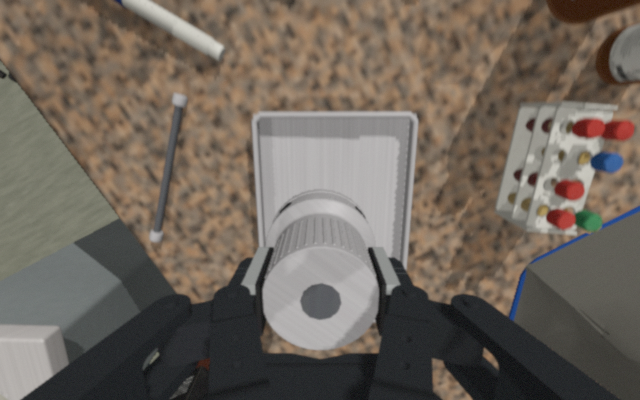

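The cap is held and the liner is still in the vessel, its lid at about (376,247). In the wrist view the tray's far corners are at (254,114) and (416,114), and its edges run parallel to the image.

Run:
```python
from h import *
o=robot.get_obs()
for uv in [(253,114),(416,114),(408,265)]: print(atz('wrist',uv,18.5,o).round(1))
```

```text
[414.6 429.   18.5]
[563.4 433.1  18.5]
[572.  281.2  18.5]
```

```bash
python3 -m inch '[[0.8,0.5,0.2,0.5,0,0,0],[0.8,2,0.5,1.1,0,0,0],[0.8,4,0.5,1.1,0,0,0],[0.8,6,0.5,1.1,0,0,0],[0.8,8,0.5,1.1,0,0,0],[0.8,10,0.5,1.1,0,0,0],[0.8,11.5,0.5,1.1,0,0,0],[0.8,12.6,0.5,1.1,0,0,0],[0.8,13.4,0.5,1.1,0,0,0],[0.8,13.4,0.5,1.1,0,0,0]]'
python3 - <<'E'
from h import *
o=robot.get_obs();print(o['tcp_pos'],o['force'])
save('wrist','w7.png');save('side','d7.png')
E
```

```text
clock: 13.4
tcp_pos: [489.6, 364.7, 43.2]
ee_rot: [-0.021, 1.572, 0.018]
force: [0.3, -1.4, -1.5]
finger_gap: 44.4
[489.56169607 364.65386424  43.22843139] [ 0.26661829 -1.38936494 -1.47544092]
```

View pics/w7.png

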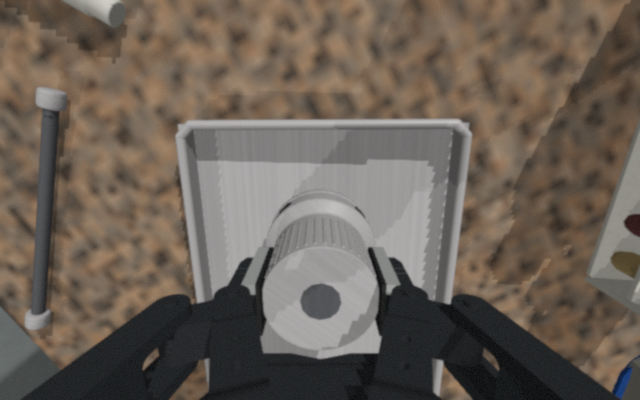

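View pics/d7.png

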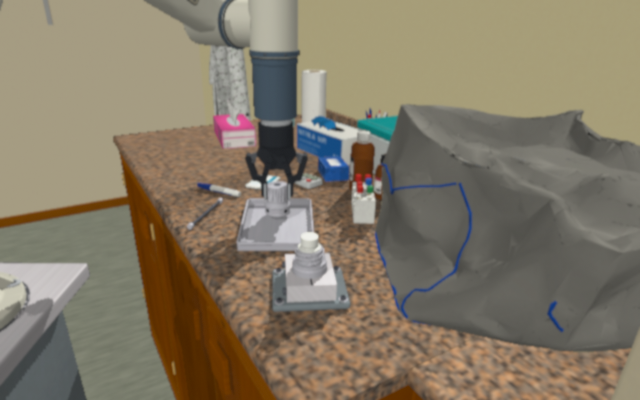

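The cap is well centred across the tray, about 8 mm above its floor. I'll lower it slowly until it touches.

```bash
python3 -m inch '[[0.8,0.2,0,0,0,0,0],[0.8,0.4,0,0,0,0,0],[0.8,0.55,0,0,0,0,0],[0.8,0.65,0,0,0,0,0],[0.8,0.75,0,0,0,0,0],[0.8,0.75,0,0,0,0,0]]'
```

```text
clock: 14.1
tcp_pos: [489.7, 365.5, 37.0]
ee_rot: [-0.021, 1.571, 0.02]
force: [0.3, -0.2, -2.6]
finger_gap: 44.5
```

```bash
python3 -m inch '[[0.8,0.1,0,0,0,0,0],[0.8,0.2,0,0,0,0,0],[0.8,0.2,0,0,0,0,0]]'; python3 -m inch '[[0.8,0.1,0,0,0,0,0],[0.8,0.1,0,0,0,0,0]]'
```

```text
clock: 14.4
tcp_pos: [489.7, 365.5, 35.0]
ee_rot: [-0.02, 1.571, 0.02]
force: [0.7, -0.2, -1.8]
finger_gap: 44.5
clock: 14.6
tcp_pos: [489.8, 365.6, 34.9]
ee_rot: [-0.02, 1.57, 0.021]
force: [-2.7, -2.2, 3.6]
finger_gap: 44.4
```

Contact: the force rose to +3.6 N. I'll open the gripper and retreat upwards.

```bash
python3 -m inch '[[0.4,0,0,0,0,0,0],[0.3,0,0,0,0,0,0],[0,0,0,0,0,0,0],[0,0,0,0,0,0,0],[0,0,0,0,0,0,0],[0,-1,0,0,0,0,0],[0,-3,0,0,0,0,0],[0,-6,0,0,0,0,0],[0,-10,0,0,0,0,0],[0,-14,0,0,0,0,0]]'
python3 - <<'E'
from h import *
o=robot.get_obs();print(o['tcp_pos'],o['force'])
save('wrist','w8.png')
P=np.array([563,73.3,230]);M=R.from_rotvec(o['ee_rot']).as_matrix();print(M.T@(P-o['tcp_pos'])/10)
E
```

```text
clock: 15.6
tcp_pos: [489.7, 365.2, 176.3]
ee_rot: [-0.021, 1.57, 0.02]
force: [0.4, 0.4, -0.5]
finger_gap: 85.5
[489.66493354 365.22383766 176.33229416] [ 0.38958934  0.3719067  -0.51294949]
[ -5.35941949 -29.37421543   6.57342429]
```

View pics/w8.png

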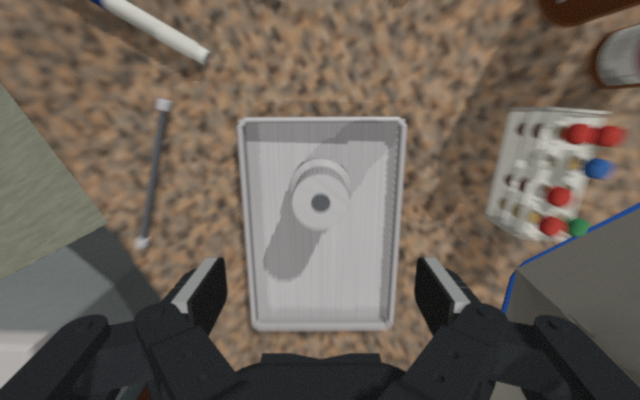

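```bash
python3 -m inch '[[0,0,-2.5,0.5,0,0,0],[0,0,-6,1.3,0,0,0],[0,0,-9.5,2.1,0,0,0],[0,0,-13,2.9,0,0,0],[0,0,-16.5,3.7,0,0,0],[0,0,-20,4.5,0,0,0],[0,0,-23.5,5.3,0,0,0],[0,0,-26.5,6,0,0,0],[0,0,-28.5,6.4,0,0,0],[0,0,-29.4,6.6,0,0,0]]'
python3 -m inch '[[0,0,0,0,0,0,0]]'
python3 - <<'E'
from h import *
o=robot.get_obs();print(o['tcp_pos'],o['force'],o['joints'].round(2))
print(R.from_rotvec(o['ee_rot']).as_matrix().round(3))
save('wrist','w9.png')
print(proj('wrist',[[563.2,73.5,105]]))
im=cv2.imread('pics/w9.png'); cv2.imwrite('pics/z9.png',cv2.resize(im[120:320,200:440],None,fx=3,fy=3,interpolation=3))
E
```

```text
clock: 16.65
tcp_pos: [563.7, 71.6, 174.8]
ee_rot: [-0.019, 1.57, 0.019]
force: [-0.1, -0.3, -0.4]
finger_gap: 85.4
clock: 16.75
tcp_pos: [563.6, 72.6, 174.6]
ee_rot: [-0.019, 1.57, 0.019]
force: [-0.3, -0.2, -0.3]
finger_gap: 85.7
[563.6376668   72.56351779 174.60615328] [-0.32003571 -0.24312768 -0.32349994] [ 0.4   0.31  0.04  0.   -1.3   2.76]
[[ 0.001 -0.024  1.   ]
 [ 0.     1.     0.024]
 [-1.     0.     0.001]]
[[320.1165927  217.33784863]]
```

View pics/z9.png

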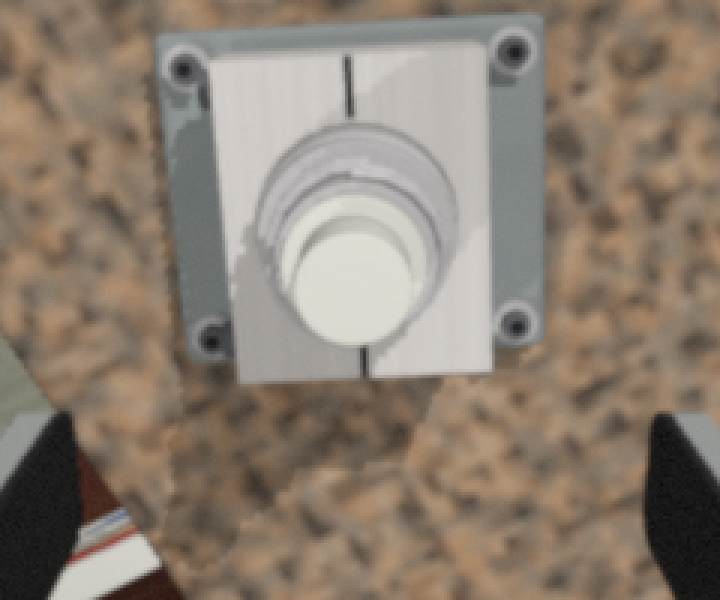

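Run:
```python
from h import *
o=robot.get_obs();M=R.from_rotvec(o['ee_rot']).as_matrix()
P=atz('wrist',(317.8,215.8),105,o);print(P,M.T@(P-o['tcp_pos']))
```

```text
[561.54490992  74.59848355 105.        ] [69.47691497  1.21958471 -1.91025248]
```

```bash
python3 -m inch '[[0,1.5,0.1,-0.13,0,0,0],[0,3,0.1,-0.13,0,0,0],[0,4.5,0.1,-0.13,0,0,0],[0,6,0.1,-0.13,0,0,0],[0,7.2,0.1,-0.13,0,0,0],[0,8,0.1,-0.13,0,0,0],[0,8,0.1,-0.13,0,0,0]]'
python3 -m inch '[[0.3,0,0,0,0,0,0],[0.45,0,0,0,0,0,0],[0.55,0,0,0,0,0,0],[0.6,0,0,0,0,0,0],[0.62,0,0,0,0,0,0],[0.64,0,0,0,0,0,0],[0.68,0,0,0,0,0,0],[0.75,0,0,0,0,0,0],[0.8,0,0,0,0,0,0],[0.8,0,0,0,0,0,0]]'
python3 - <<'E'
from h import *
o=robot.get_obs();print(o['tcp_pos'],o['force'],o['torque'],o['finger_gap'])
save('wrist','w10.png');save('side','d10.png');save('scene','s10.png')
a=cv2.imread('pics/d10.png')[180:320,240:380];b=cv2.imread('pics/s10.png')[180:320,300:440]
cv2.imwrite('pics/z10.png',cv2.resize(np.hstack([a,b]),None,fx=2.8,fy=2.8,interpolation=3))
E
```

```text
clock: 17.5
tcp_pos: [561.4, 74.7, 93.1]
ee_rot: [-0.021, 1.573, 0.02]
force: [-0.6, -0.7, 0.1]
finger_gap: 85.3
clock: 18.5
tcp_pos: [562.2, 74.3, 94.6]
ee_rot: [-0.02, 1.57, 0.02]
force: [-1.0, 0.5, 4.9]
finger_gap: 24.8
[562.2374573   74.30493234  94.59924933] [-1.04790036  0.46936105  4.93093617] [-0.02748648  0.53251485 -0.00115695] 24.762244600421838
```

View pics/z10.png

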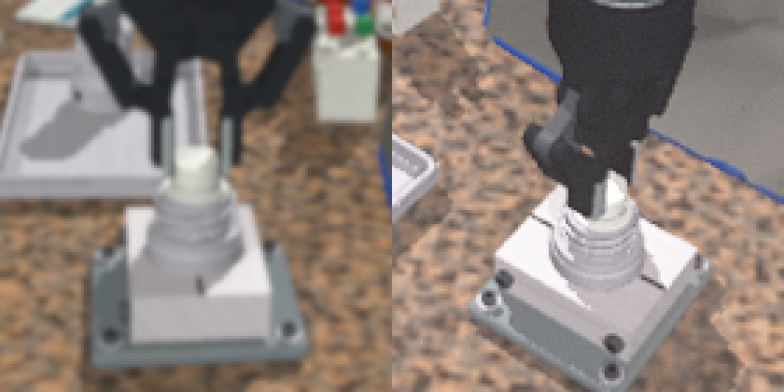

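View pics/w10.png

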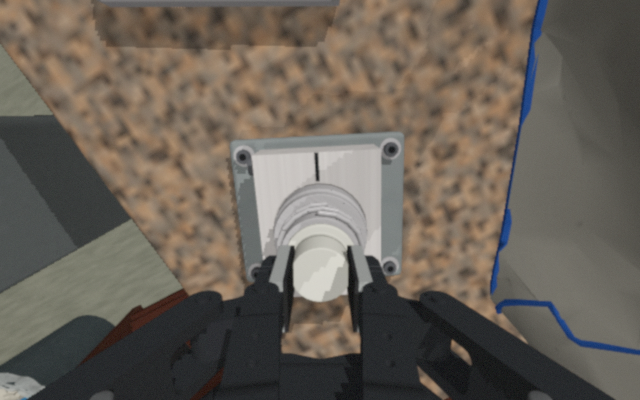

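The lid is between the pads, with a gap of 24.8 mm and the tips resting on the flange. I'll draw it straight up.

```bash
python3 -m inch '[[0.8,-0.3,0,0,0,0,0],[0.8,-0.6,0,0,0,0,0],[0.8,-1.2,0,0,0,0,0],[0.8,-1.8,0,0,0,0,0],[0.8,-2.4,0,0,0,0,0],[0.8,-3,0,0,0,0,0],[0.8,-3,0,0,0,0,0]]'
python3 - <<'E'
from h import *
o=robot.get_obs();print(o['tcp_pos'],o['force'],o['torque'],o['finger_gap'])
save('side','d11.png');save('scene','s11.png')
a=cv2.imread('pics/d11.png')[180:320,240:380];b=cv2.imread('pics/s11.png')[180:320,300:440]
cv2.imwrite('pics/z11.png',cv2.resize(np.hstack([a,b]),None,fx=2.8,fy=2.8,interpolation=3))
E
```

```text
clock: 19.35
tcp_pos: [562.8, 74.5, 125.4]
ee_rot: [-0.02, 1.569, 0.021]
force: [0.2, 0.4, -1.4]
finger_gap: 25.0
[562.75458336  74.5116864  125.43910787] [ 0.21162692  0.39704538 -1.43737767] [ 0.01599879 -0.00148928  0.04127512] 25.04023338396371
```

View pics/z11.png

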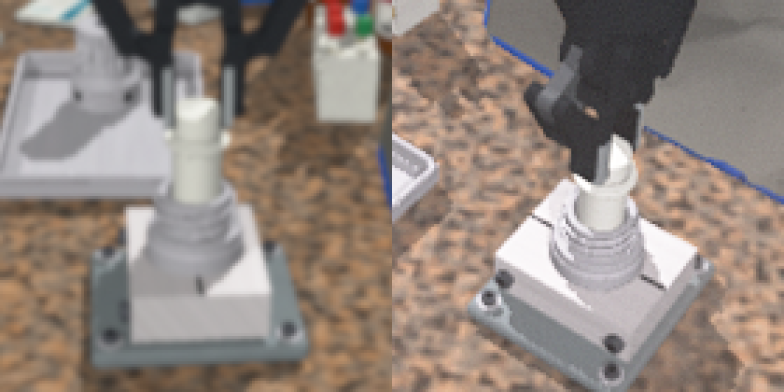

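```bash
python3 -m inch '[[0.8,-1,0,0,0,0,0],[0.8,-2,0,0,0,0,0],[0.8,-3,0,0,0,0,0],[0.8,-4,0,0,0,0,0],[0.8,-5,0,0,0,0,0],[0.8,-6,0,0,0,0,0],[0.8,-6.5,0,0,0,0,0],[0.8,-6.5,0,0,0,0,0]]'
python3 -m inch '[[0.8,0,1.3,-0.5,0,0,0],[0.8,0,3.5,-1.3,0,0,0],[0.8,0,6,-2.2,0,0,0],[0.8,0,8.5,-3.1,0,0,0],[0.8,0,11,-4,0,0,0],[0.8,0,13.5,-4.9,0,0,0],[0.8,0,16,-5.8,0,0,0],[0.8,0,18,-6.5,0,0,0],[0.8,0,19.2,-6.9,0,0,0],[0.8,0,19.2,-6.9,0,0,0]]'
python3 - <<'E'
from h import *
o=robot.get_obs();print(o['tcp_pos'],o['force'],o['finger_gap'])
save('wrist','w12.png');save('scene','s12.png');save('side','d12.png')
E
```

```text
clock: 20.25
tcp_pos: [562.5, 74.5, 190.2]
ee_rot: [-0.02, 1.569, 0.021]
force: [0.1, -0.4, -0.7]
finger_gap: 25.1
clock: 21.25
tcp_pos: [487.2, 265.8, 188.6]
ee_rot: [-0.022, 1.572, 0.022]
force: [-0.0, 0.1, -1.0]
finger_gap: 25.0
[487.23636073 265.80256982 188.63770051] [-0.02967464  0.13595221 -0.97890026] 25.03375288678551
```

View pics/w12.png

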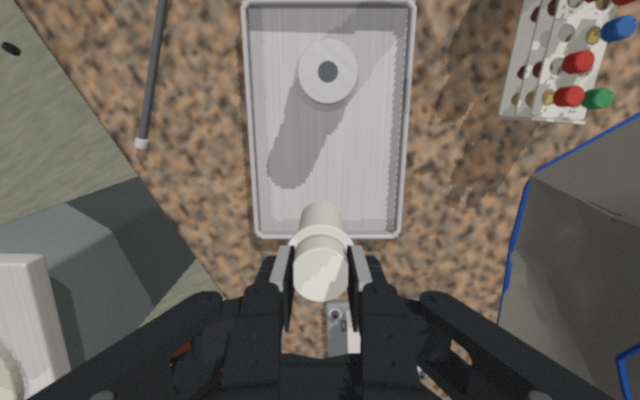

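View pics/s12.png

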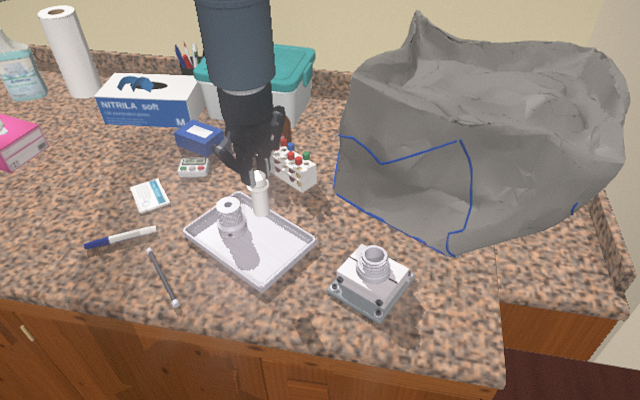

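View pics/d12.png

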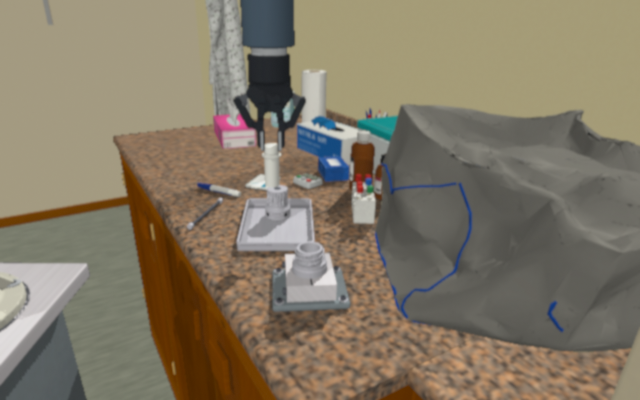

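Run:
```python
from h import *
o=robot.get_obs()
for uv in [(245,3),(412,3),(402,236),(257,236)]: print(atz('wrist',uv,18.5,o).round(1))
print(atz('wrist',(328,71),69.5,o))
```

```text
[418.7 423.6  18.5]
[563.1 427.2  18.5]
[575.5 211.2  18.5]
[422.5 207.3  18.5]
[491.27410374 365.20271854  69.5       ]
```

The tray spans y 207 to 427, so its centre is about (494,317), and the cap stands at (491,365). The liner hangs upright over the near half.

```bash
python3 -m inch '[[0.8,1,0.1,0.3,0,0,0],[0.8,2.5,0.1,0.5,0,0,0],[0.8,4,0.1,0.5,0,0,0],[0.8,5.5,0.1,0.5,0,0,0],[0.8,7,0.1,0.5,0,0,0],[0.8,8.5,0.1,0.5,0,0,0],[0.8,9.6,0.1,0.5,0,0,0],[0.8,10.3,0.1,0.5,0,0,0],[0.8,10.7,0.1,0.5,0,0,0],[0.8,10.7,0.1,0.5,0,0,0]]'
python3 - <<'E'
from h import *
o=robot.get_obs();print(o['tcp_pos'],o['force'])
save('scene','s13.png')
b=cv2.imread('pics/s13.png')[140:310,170:330];cv2.imwrite('pics/z13.png',cv2.resize(b,None,fx=3.5,fy=3.5,interpolation=3))
E
```

```text
clock: 22.4
tcp_pos: [493.1, 265.4, 81.9]
ee_rot: [-0.02, 1.571, 0.02]
force: [-0.5, -0.0, -0.6]
finger_gap: 25.3
[493.10567046 265.41581468  81.86111098] [-0.53844909 -0.03000838 -0.61530701]
```

View pics/z13.png

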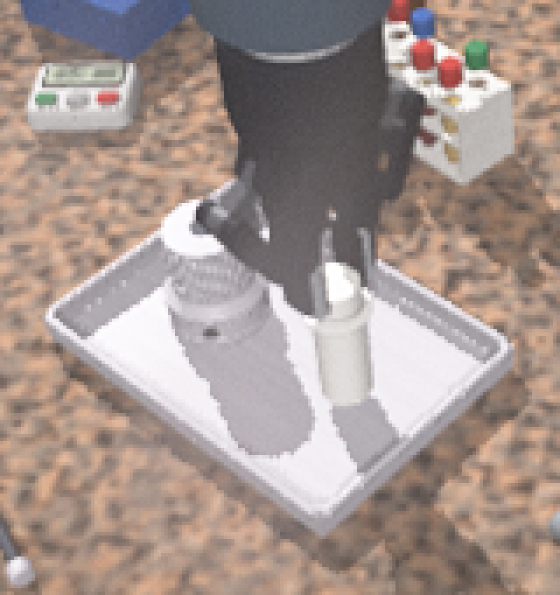

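```bash
python3 -m inch '[[0.8,0.2,0,0,0,0,0],[0.8,0.4,0,0,0,0,0],[0.8,0.5,0,0,0,0,0],[0.8,0.6,0,0,0,0,0],[0.8,0.7,0,0,0,0,0],[0.8,0.7,0,0,0,0,0]]'; python3 -m inch '[[0.8,0.1,0,0,0,0,0],[0.8,0.15,0,0,0,0,0],[0.8,0.15,0,0,0,0,0]]'
```

```text
clock: 23.05
tcp_pos: [493.0, 265.6, 75.0]
ee_rot: [-0.02, 1.571, 0.02]
force: [-0.6, -0.1, -1.4]
finger_gap: 25.2
clock: 23.35
tcp_pos: [493.1, 265.6, 73.6]
ee_rot: [-0.02, 1.571, 0.02]
force: [-0.4, 0.2, 0.0]
finger_gap: 24.8
```

```bash
python3 -m inch '[[0.8,0.1,0,0,0,0,0],[0.8,0.1,0,0,0,0,0]]'; python3 -m inch '[[0.8,0.05,0,0,0,0,0],[0.8,0.05,0,0,0,0,0]]'
```

```text
clock: 23.55
tcp_pos: [493.3, 265.7, 73.2]
ee_rot: [-0.02, 1.57, 0.021]
force: [-0.8, 0.2, 2.9]
finger_gap: 25.1
clock: 23.75
tcp_pos: [493.4, 265.8, 73.1]
ee_rot: [-0.02, 1.57, 0.021]
force: [-2.7, -0.4, 6.2]
finger_gap: 25.1
```

The liner touched down at the height I expected. I'll ease off slightly, open and retreat.

```bash
python3 -m inch '[[0.8,-0.05,0,0,0,0,0],[0.6,-0.1,0,0,0,0,0],[0.5,-0.1,0,0,0,0,0],[0.3,-0.1,0,0,0,0,0],[0,-0.1,0,0,0,0,0],[0,-0.1,0,0,0,0,0],[0,-1,0,0,0,0,0],[0,-3,0,0,0,0,0],[0,-6,0,0,0,0,0],[0,-10,0,0,0,0,0]]'
python3 -m inch '[[0,-3,0,0,0,0,0],[0,-5,0,0,0,0,0],[0,-5,0,0,0,0,0]]'
python3 - <<'E'
from h import *
o=robot.get_obs();print(o['tcp_pos'],o['force'],o['finger_gap'])
save('wrist','w14.png');save('scene','s14.png');save('side','d14.png')
a=cv2.imread('pics/d14.png')[130:270,200:360];b=cv2.imread('pics/s14.png')[170:310,170:330]
cv2.imwrite('pics/z14.png',cv2.resize(np.hstack([a,b]),None,fx=2.5,fy=2.5,interpolation=3))
for n in('scene','side'):
  for t in('cap_center','liner_center'):
    for s in robot.silhouettes(t,n)[:1]: print(n,t,s['conf'],s['bbox'])
  # predicted axis
  print(proj(n,[[491,366,2.5],[491,366,69.5],[493.3,266,2.5],[493.3,266,83.5]]).round(1))
E
```

```text
clock: 24.75
tcp_pos: [492.2, 264.9, 172.5]
ee_rot: [-0.022, 1.573, 0.019]
force: [1.0, 0.5, 1.6]
finger_gap: 85.5
clock: 25.05
tcp_pos: [494.6, 266.4, 226.7]
ee_rot: [-0.017, 1.564, 0.024]
force: [-0.1, 0.2, -0.4]
finger_gap: 85.8
[494.62557845 266.39284304 226.6707152 ] [-0.05959789  0.17573437 -0.44398466] 85.79323788593646
scene cap_center 0.76 [215.8, 197.5, 243.7, 235.4]
scene liner_center 0.91 [257.3, 218.2, 278.5, 256.1]
[[233.8 227.9]
 [229.  203.8]
 [269.  252. ]
 [265.1 222.4]]
side cap_center 0.71 [264.0, 187.5, 290.2, 219.2]
side liner_center 0.75 [270.0, 242.4, 349.8, 308.8]
[[277.2 214.5]
 [276.6 187.3]
 [275.2 234.8]
 [274.3 199.1]]
```

View pics/z14.png

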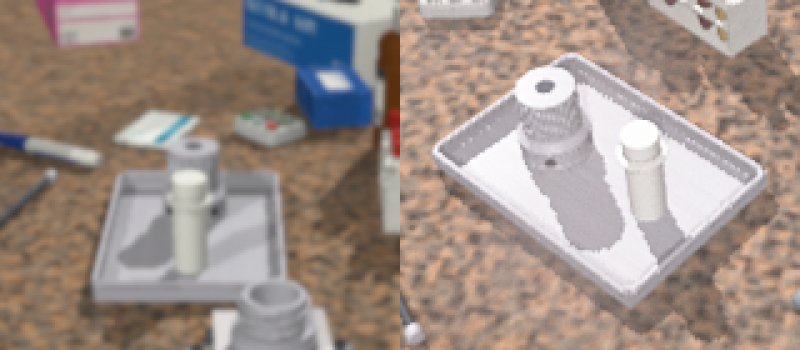

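View pics/w14.png

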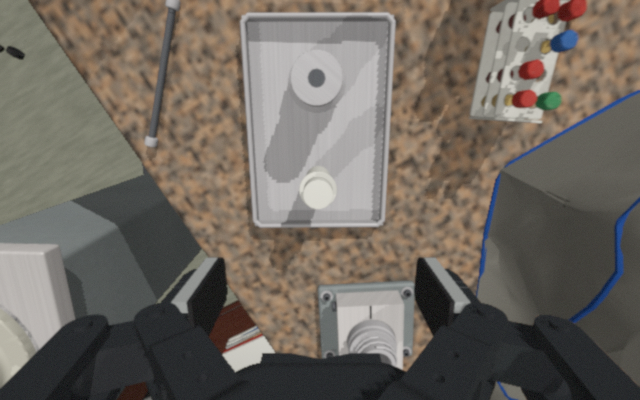

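Cap and liner both stand upright inside the tray, clear of its walls. The gripper is empty and well above them, and the rack hasn't moved.

```bash
python3 -c "
from bench import robot
print(robot.close_job())"
```

```text
the job is handed in; nothing more can be done
None
```

I unscrewed the cap about 320° in a single grasp, because the last joint had enough range that no regrasp was needed. I then lifted it off and set it open end down in the far half of the tray. The liner came straight up by its lid and is standing upright in the near half. I handed the job in; the last reading before that was 25.05 s, and no verdict is reported.

**Last checks:** the final scene, side and wrist pictures show the cap at about (491, 365) mm and the liner at about (493, 266) mm. Both are upright inside the tray walls. Each touched down at the TCP height I expected, with no more than about 6 N of contact force. The gripper was open and about 140 mm clear of the tops, and the rack looked unmoved.

**Checks that failed or disagreed:**
- **Side-camera detector:** it placed the liner on the vessel, at about (310, 276) px. I took this for a false detection, because the pictures clearly show the liner in the tray.
- **Tray centre:** the early scene-camera estimate of its y position was about 5 mm lower than the wrist-camera one. I used the wrist value for the liner.

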